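Hold the magnifier over a card sample on the light box

ROBOT

A 7-joint arm with a two-finger parallel gripper is mounted at the origin on the work surface. World frame = base frame: x ahead of the robot, y to its left, z up, the work surface at z = 0. Lengths are in m, angles in rad, forces in N, time in s.
With the tool pointing down it reaches from about 0.4 to 0.85 m from the base axis. Payload 4.5 kg.
Tool frame: the origin (TCP) lies between the finger pads; the fingertips stand r.tip_reach ahead of it and the grasp point (between the pads) lies 3 mm ahead of it (r.tip_reach is the distance from the TCP to the fingertips, in m); z points along the fingers, y is the line along which they close (so a half turn about z gives the same grasp; the last joint's range is limited). The gripper opens to 88 mm and grips with 3 to 60 N. Pads are 18 mm wide; open, the fingers measure 123 mm over their backs; the gripper's body (75 mm by 187 mm) begins 45 mm behind the grasp point.
Start: joints at [1.367, 0.689, -0.195, 1.565, 0.157, 0.902, -0.215], TCP at [0.147, -0.607, 0.261] pointing down, gripper open.
Joint ranges: [-3.01, 3.01], [-0.46, 2.08], [-1.47, 1.51], [0.13, 2.56], [-1, 4.14], [0.04, 2.09], [-2.66, 2.66]. Speed limits (rad/s): [2.57, 2.57, 3.14, 3.14, 3.14, 3.14, 3.14].

INTERFACE

Orientations are given as a unit quaternion [x, y, z, w].
In Python, from plant import r gives the robot as it stands.
- The arm moves only by the tool step_arm, never from a script. Its argument "motion" is a list of rows, each an object with "dp": the shift along the tool's x, y, z in mm, a list of three; "twist": the turn, a rotation vector about the tool's x, y, z in rad, a list of three; "hand": the opening, from -1 (shut) to 1 (fully open). In form: [{"dp": [dx, dy, dz], "twist": [rx, ry, rz], "hand": hand}, ...]. A call has 1 to 5 rows; each row is the pose to reach, as a shift and turn from the pose commanded when the call began, along the tool's axes at that moment; what a row does not reach only later rows make up. A row lasts 1/8 s, in which the tool goes at most 62.5 mm and 10.7 degrees, less where a joint would pass 70% of its speed; a pose out of reach is approached as far as the arm can. A call with a gripper value outside its range is refused whole. The fingers move at their own pace and stop on an object; "force" is the grip in N (left out, the last holds). Time passes only in rows, so rows that repeat a pose let the fingers close. It gives the time, the measured TCP pose, the force, the opening and the grip force at its end, in the units of the state.
- r.get_state(): the state, without advancing time (a new reading comes with each control period).
- r.snapshot(name): name is "scene" or "top" or "wrist"; returns a dict with "pixels" (420x560x3 uint8, red, green, blue), "depth" (420x560 float32, m along the optical axis (not along the pixel's ray), 0 where there is no reading), "fx", "fy", "cx", "cy" (pixels), "xyz" and "orientation" of the camera in the world; the wrist camera has in their place "mount" (4x4, takes a point from camera to tool coordinates, whose origin is the TCP and whose axes are the flange's). Camera axes: x right, y down, z forward; pixel columns grow to the right and rows downward; lengths in m; the calibration is good to about 2 mm. A picture is of the moment at which its call begins: read the wrist's pose just before it.
- r.finish_job(): hands the job in; it is judged then, once.
Trained networks look in the newest picture that a camera, given by its name, has taken for a name from the list of things; names that differ only in an ending like _2 or _b are one class to them, and where a whole thing is asked for, a point or a joint stands for the part that bears it (a point fixed in the world has none). Each returns a list of dicts, best first, with "score" (0 to 1); they miss things now and then, are a little off and sometimes report something else, mostly with a low value. They report only what shows in the picture. A call takes as long as a camera call. They do not tell look-alikes from the thing itself.
- r.search_frame(camera, thing): "at" ([x, y, z] in m, in the coordinates of the camera as it stood for that picture, good to about 4 mm: the middle of the surface that is visible of it).
The state is a dict: "clock": time; "q": joint angles; "qd": joint speeds; "joint_torque": joint torques, N m; "tool_pos": TCP position; "eef_rot": TCP orientation; "contact_force": force on the tool from outside, world axes, zero at the start; "moment": the same for the moment, N m; "opening": opening from 0.0 (shut) to 1.0 (fully open); "finger_force": force on a finger pad.
Only numpy, scipy, OpenCV 4.12 (cv2) and the standard library are available. Lean on these libraries where they do the work, as an engineer would, in place of code of your own. Each camera call takes 0.05 s, during which the arm holds its last target. There are 200 camera calls.

TASK

Check a card sample on the light box: set the small rectangular block of laminated corrugated card flat in the middle of the white plate, midway between the two guide bars with its long side running along them, and let go. Then take the rectangular magnifier by its handle, carry it over the clutter without bumping anything and hold it level about 15 mm above the block, lens centred on the block and long side along the block's, never touching the block or the light box with it. Finish while still holding it there, everything else left where it was.

Things in the scene. Friction and masses are not known exactly. Their poses are not given: they have to be found in the camera images.
- sample: the sample: small rectangular block of laminated corrugated card, 60 (x) by 36 (y) by 16 mm high, brown, the wavy flutes showing on its top face; loose, about 30 g. Origin: centre of its underside; x along its long side. It starts flat on the table in front of the card model, in one of two places; the offcut is in the other.
- light_box: low light box, grey case 200 (x) by 170 (y) mm, its white plate 20 mm above the table; two aluminium guide bars, 160 mm long (along x), 10 wide, standing 6 mm above the plate at its left and right, 120 mm clear between them. It does not move. Origin: centre of its underside; x along the bars, away from the robot.
- plate_mid (a point): the middle of the light box's white plate, on its surface: midway between the guide bars and midway along them; x along the bars, z up
- magnifier: hand magnifier lying flat: pale rectangular lens in a black frame 116 (x) by 72 (y) by 10 mm high, with a neck and a straight black handle 100 mm long, 20 wide, 16 high, on one short end; loose, about 130 g. Origin: below the lens centre, level with the flat underside (same for frame and handle); x along the lens's long side, the handle spans x = -72 to -172 mm; centre of mass near x = -40 mm.
- handle_grip (a point): a good point to grip the magnifier: on the handle's axis, 95 mm from the lens centre towards the handle's end, 8 mm above the underside; x, y, z as the magnifier's
- card_model: obstacle: stepped model glued up from slabs of corrugated card with cut corners, 182 (x) by 112 (y) mm at the foot, 80 mm high, standing between the magnifier and the light box; fixed. Origin: centre of its underside.
- offcut: bystander: octagonal offcut of the same card, 72 mm across the flats, 18 mm high, loose; origin: centre of its underside
- mug: bystander: white mug, 82 mm wide and 95 mm high, handle at its +y side; origin: centre of its underside
- can: bystander: plain metal drinks can, 66 mm wide, 115 mm high; origin: centre of its underside
- glue: bystander: white glue bottle with an orange cap, 60 mm wide, 165 mm high; origin: centre of its underside
- knife: bystander: yellow craft knife, blade withdrawn, lying flat, 160 by 20 by 16 mm, long along x; origin: centre of its underside
- marker: bystander: marker pen lying flat, 134 mm long (x), 15 mm thick; origin: centre of its underside
- tape: bystander: roll of brown tape lying flat, 92 mm outside, 25 mm high; origin: centre of its underside
Things that resemble listed ones, but are neither listed nor needed, are in the scene too. Leave any purple look-alike of the card_model alone.

How it is judged:
On the way:
1. the card sample lies released in the middle of the plate, square to the guide bars (x of sample in the frame of plate_mid between -0.01 and 0.01 m and y of sample in the frame of plate_mid between -0.01 and 0.01 m and z of sample in the frame of plate_mid between -0.004 and 0.004 m and angle between sample's own z axis and vertical below 0.1 rad and angle between the x axis of sample and the x axis of light_box, either way round below 0.15 rad and linear speed of sample below 0.01 m/s and contact force between the fingers and sample below 0.05 N), for 0.3 s.
At the end, for the whole second after the job is handed in: The sample lies released within 10 mm of the plate's middle (x, y), within 0.15 rad of the bars; the magnifier is held still by its handle, level within 0.1 rad, underside 6 to 26 mm above the sample, lens centred within 10 mm, long sides within 0.15 rad, touching only the fingers (all of step 1 and horizontal distance between magnifier and sample below 0.01 m and z of magnifier in the frame of sample between 0.022 and 0.042 m and angle between magnifier's own z axis and vertical below 0.1 rad and angle between the x axis of magnifier and the x axis of sample, either way round below 0.15 rad and linear speed of magnifier below 0.02 m/s and contact force between the fingers and magnifier above 1 N and x of the grasp point in the frame of magnifier below -0.06 m and contact force between magnifier and sample below 0.05 N and contact force between magnifier and light_box below 0.05 N and contact force between magnifier and card_model below 0.05 N and contact force between magnifier and offcut below 0.05 N and contact force between magnifier and mug below 0.05 N and contact force between magnifier and can below 0.05 N and contact force between magnifier and glue below 0.05 N and contact force between magnifier and knife below 0.05 N and contact force between magnifier and marker below 0.05 N and contact force between magnifier and tape below 0.05 N); the arm keeps its last pose, push and grip.
It fails at once if the magnifier touches the sample or the light box (contact force between magnifier and sample above 0.3 N or contact force between magnifier and light_box above 0.3 N).
It fails at once if the card model is bumped (contact force between card_model and anything else above 2 N).
It fails at once if a bystander is moved more than 15 mm (distance of any of offcut, mug, can, glue, knife, marker, tape from where it was at the start of the episode above 0.015 m).
It also fails if it takes over 58 s, if anything falls off the work surface, if the arm or the gripper's body presses on something with over 40 N, if the wrist force passes 120 N, or if a joint passes its speed limit or range.

## Working session

There is one attempt and no reset: what is moved stays moved. The work goes in short steps, Python scripts to look and compute and a tool call to move; the robot and the scene stay as the last step left them, time stands still between calls to the robot, and variables do not carry over. Pictures are saved under pics/ and viewed, at most 10 in all, crops included, and the job is handed in when it is done.

Besides the shell and the picture viewer there is one more tool, called after ">>>" as a command line: name --argument value ..., lists and objects as JSON in quotes. step_arm: Moves the arm, as the interface text tells. Its arguments: {"type":"object","properties":{"motion":{"type":"array"},"force":{"type":"number"}},"required":["motion"]}

```bash
mkdir -p pics; cat > h.py <<'E'
import numpy as np, cv2
from scipy.spatial.transform import Rotation as R
from plant import r
def snap(n):
    s=r.get_state(); d=r.snapshot(n)
    if n=="wrist":
        T=np.eye(4);T[:3,:3]=R.from_quat(s["eef_rot"]).as_matrix();T[:3,3]=s["tool_pos"];d["T"]=T@np.array(d["mount"])
    else:
        T=np.eye(4);T[:3,:3]=R.from_quat(d["orientation"]).as_matrix();T[:3,3]=d["xyz"];d["T"]=T
    return d
def save(d,name): cv2.imwrite("pics/"+name,d["pixels"][:,:,::-1])
def cloud(d):
    h,w=d["depth"].shape;v,u=np.mgrid[:h,:w];z=d["depth"]
    P=np.stack([(u-d["cx"])/d["fx"]*z,(v-d["cy"])/d["fy"]*z,z],-1)
    return P@d["T"][:3,:3].T+d["T"][:3,3]
def pix(d,p):
    c=d["T"][:3,:3].T@(np.array(p)-d["T"][:3,3]);return [round(float(d["fx"]*c[0]/c[2]+d["cx"])),round(float(d["fy"]*c[1]/c[2]+d["cy"]))]
def find(n,d,t):
    return [(round(o["score"],2),(d["T"][:3,:3]@np.array(o["at"])+d["T"][:3,3]).round(3).tolist()) for o in r.search_frame(n,t)]
E
python3 - <<'E'
from h import *
s=r.get_state();print(s["tool_pos"],s["eef_rot"],s["clock"],r.tip_reach)
for n in ["top","scene"]:
    d=snap(n);save(d,n+"1.png")
    for t in ["sample","light_box","magnifier","card_model","offcut","mug","can","glue","knife","marker","tape"]:
        print(n,t,[(a,p,pix(d,p)) for a,p in find(n,d,t)][:3])
E
```

```text
[ 0.14704098 -0.60685009  0.2598929 ] [ 9.92936651e-01  1.18642139e-01 -1.70231160e-04 -9.05922222e-04] 0.0 0.022
top sample [(0.71, [0.372, 0.4, 0.028], [115, 253]), (0.68, [0.818, 0.071, 0.054], [251, 82]), (0.58, [0.44, 0.087, 0.017], [242, 228])]
top light_box [(0.73, [0.818, 0.069, 0.05], [251, 83]), (0.71, [0.625, 0.27, 0.022], [173, 156])]
top magnifier []
top card_model [(0.76, [0.27, -0.282, 0.058], [392, 298]), (0.75, [0.183, 0.285, 0.058], [153, 333]), (0.74, [0.629, 0.007, 0.056], [274, 152])]
top offcut [(0.67, [0.428, -0.059, 0.016], [299, 233])]
top mug [(0.75, [0.818, 0.069, 0.052], [251, 82])]
top can [(0.85, [0.732, -0.145, 0.107], [336, 106])]
top glue [(0.68, [0.728, -0.255, 0.104], [381, 109]), (0.57, [0.586, -0.472, 0.009], [456, 175])]
top knife [(0.78, [0.585, -0.473, 0.009], [456, 176])]
top marker [(0.69, [0.544, 0.451, 0.014], [102, 186]), (0.42, [0.817, 0.068, 0.052], [252, 83])]
top tape [(0.84, [0.371, 0.401, 0.029], [114, 253])]
scene sample [(0.86, [0.442, 0.091, 0.011], [311, 233])]
scene light_box [(0.62, [0.632, 0.27, 0.017], [290, 321])]
scene magnifier [(0.64, [0.558, -0.245, 0.005], [219, 172]), (0.47, [0.803, 0.053, 0.051], [186, 281])]
scene card_model [(0.87, [0.295, -0.268, 0.057], [286, 122]), (0.85, [0.214, 0.303, 0.059], [429, 242]), (0.58, [0.655, 0.031, 0.063], [233, 244])]
scene offcut [(0.95, [0.435, -0.051, 0.019], [286, 195]), (0.17, [0.593, -0.473, 0.013], [177, 129])]
scene mug [(0.66, [0.804, 0.056, 0.05], [186, 282]), (0.61, [0.754, -0.126, 0.101], [170, 211])]
scene can [(0.96, [0.756, -0.125, 0.101], [170, 212])]
scene glue []
scene knife [(0.63, [0.59, -0.474, 0.014], [178, 128])]
scene marker [(0.73, [0.547, 0.451, 0.011], [362, 367])]
scene tape [(0.79, [0.372, 0.401, 0.025], [406, 308])]
```

View pics/top1.png

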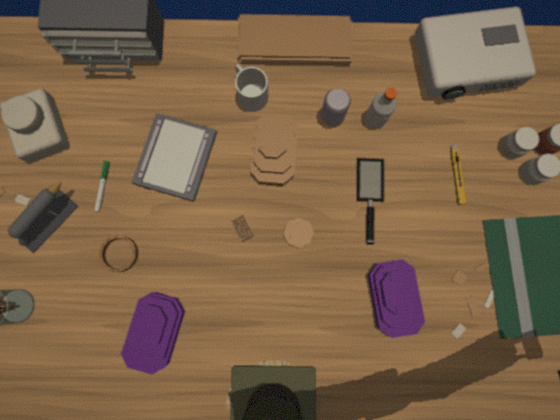

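View pics/scene1.png

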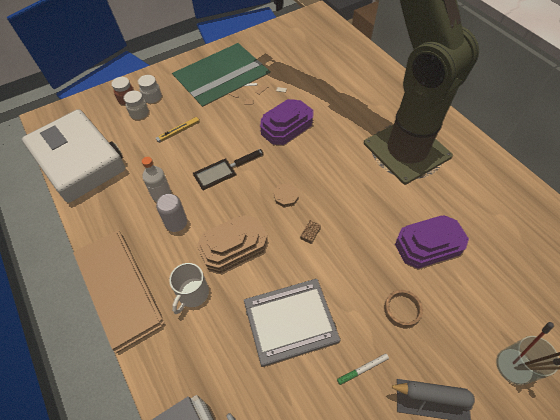

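Candidates for the sample: the fluted rectangle at (243,228) and the octagonal offcut at (299,233). In the scene picture these are at (311,232) and (286,197). I choose the fluted rectangle. The magnifier's lens is at (371,179) with its handle end at (370,242), the light box is at (175,157) and the brown card model is at (274,152). The two purple models are look-alikes to leave alone.

```bash
python3 - <<'E'
from h import *
d=snap("top");C=cloud(d);Z=C[...,2]
print("cam",d["xyz"],d["fx"])
def rect(name,x0,x1,y0,y1,z0,z1):
    m=(C[...,0]>x0)&(C[...,0]<x1)&(C[...,1]>y0)&(C[...,1]<y1)&(Z>z0)&(Z<z1)
    p=C[m]
    if len(p)<5: print(name,"few");return
    (c,s,a)=cv2.minAreaRect((p[:,:2]*1000).astype(np.float32));print(name,len(p),"c",np.round(c,1),"s",np.round(s,1),"a",round(a,1),"zmed",p[:,2].mean().round(4),p[:,2].max().round(3))
rect("sample",.39,.49,.04,.13,.008,.03)
rect("offcut",.37,.49,-.12,0,.008,.03)
rect("box",.48,.77,.13,.41,.012,.05)
rect("bars",.48,.77,.13,.41,.0235,.05)
rect("mag",.35,.68,-.30,-.17,.005,.03)
rect("handle",.35,.50,-.30,-.17,.008,.03)
rect("lensframe",.50,.68,-.30,-.17,.005,.03)
rect("model",.5,.72,-.1,.1,.01,.1)
rect("model_top",.5,.72,-.1,.1,.07,.1)
rect("mug",.7,.9,0,.14,.03,.12)
rect("can",.65,.8,-.2,-.1,.03,.13)
rect("glue",.65,.8,-.32,-.21,.03,.2)
cr=d["pixels"][195:265,200:340];cv2.imwrite("pics/crop1.png",cv2.resize(cr,None,fx=5,fy=5,interpolation=2)[:,:,::-1])
E
```

```text
cam [ 0.31009472 -0.00724656  1.11085739] 431.654844469134
sample 332 c [440.4  85.9] s [60.4 35.8] a 29.3 zmed 0.0161 0.021
offcut 665 c [430.4 -56.7] s [71.8 72.1] a 70.4 zmed 0.0163 0.022
box 4832 c [626.5 268.4] s [171.  201.6] a 74.5 zmed 0.021 0.033
bars 783 c [626.5 268.3] s [161.7 194.3] a 74.6 zmed 0.0259 0.033
mag 1440 c [ 511.8 -233.6] s [320.8 125.6] a 0.9 zmed 0.0099 0.025
handle 299 c [ 425.8 -241. ] s [148.4  21.5] a 0.8 zmed 0.0151 0.025
lensframe 1102 c [ 586.4 -235. ] s [123.  171.4] a 88.3 zmed 0.0087 0.018
model 2761 c [638.2   8.3] s [112.  167.5] a 86.1 zmed 0.0617 0.086
model_top 1001 c [661.1  10.6] s [ 71.7 102.9] a 86.7 zmed 0.0803 0.086
mug 1026 c [799.9  56.6] s [112.6 199.7] a 90.0 zmed 0.0679 0.099
can 785 c [ 745.  -145.9] s [64.2 60.6] a 73.6 zmed 0.0976 0.121
glue 779 c [ 740.6 -261.7] s [60.3 53.5] a 56.8 zmed 0.1061 0.169
```

View pics/crop1.png

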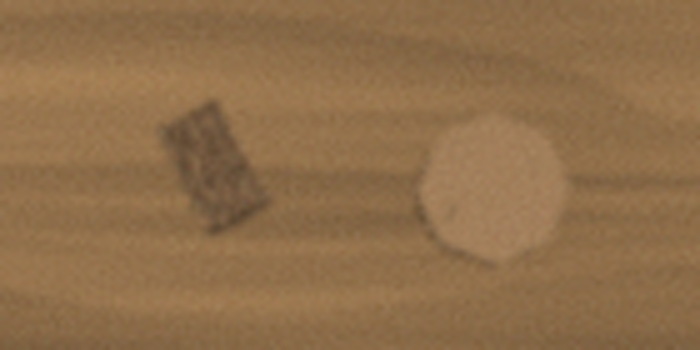

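The crop shows the fluted rectangular block at left, crop (215,165), and the plain octagon at right, crop (495,190). That confirms the block as the sample. I'll move over the magnifier first, because it lies on the way and I can measure it there.

>>> step_arm --motion '[{"dp":[70,-58,0],"twist":[0,0,0.04],"hand":1},{"dp":[120,-94,0],"twist":[0,0,0.08],"hand":1},{"dp":[170,-138,0],"twist":[0,0,0.12],"hand":1},{"dp":[220,-180,0],"twist":[0,0,0.16],"hand":1},{"dp":[265,-220,0],"twist":[0,0,0.22],"hand":1}]'

```text
clock: 1.88
tool_pos: [0.3358, -0.3558, 0.261]
eef_rot: [1.0, 0.008, 0.001, 0.0]
contact_force: [1.8, 0.6, -0.1]
opening: 0.998
finger_force: 0.0
```

```bash
cat >> h.py <<'E'
def goto(p,yaw):
    "dp (mm) and twist z in tool axes from the present pose, tool kept pointing down; yaw in deg of tool x"
    s=r.get_state();M=R.from_quat(s["eef_rot"]);G=R.from_euler("z",yaw,degrees=True)*R.from_euler("x",180,degrees=True)
    print("dp",(M.inv().apply(np.array(p)-s["tool_pos"])*1000).round(1),"tw",(M.inv()*G).as_rotvec().round(3),"at",np.round(s["tool_pos"],4),"t",s["clock"],"op",round(s["opening"],3))
E
python3 -c "
from h import *
goto([.42,-.24,.26],0.9)"
```

```text
dp [  86.1 -114.5    1. ] tw [ 0.001 -0.001  0.   ] at [ 0.3358 -0.3558  0.261 ] t 1.875 op 0.998
```

>>> step_arm --motion '[{"dp":[35,-45,0],"twist":[0,0,0],"hand":1},{"dp":[70,-90,0],"twist":[0,0,0],"hand":1},{"dp":[84,-113,0],"twist":[0,0,0],"hand":1},{"dp":[84,-113,0],"twist":[0,0,0],"hand":1},{"dp":[84,-113,0],"twist":[0,0,0],"hand":1}]'

```text
clock: 2.5
tool_pos: [0.4157, -0.244, 0.2608]
eef_rot: [1.0, 0.008, -0.0, 0.0]
contact_force: [1.1, -0.3, -0.2]
opening: 0.996
finger_force: 0.0
```

```bash
python3 - <<'E'
from h import *
d=snap("wrist");save(d,"w1.png");C=cloud(d);Z=C[...,2]
print("mount",np.round(d["mount"],3).tolist())
g=d["pixels"].max(-1)
m=(g<60)&(d["depth"]>0)&(abs(C[...,1]+.235)<.06)&(Z<.03)&(C[...,0]>.33)&(C[...,0]<.7)
p=C[m];print(len(p),p.min(0),p.max(0))
for n,mm in (("dark",m),("hand",m&(Z>.012)),):
    q=C[mm];print(n,len(q),q.min(0).round(3),q.max(0).round(3),cv2.minAreaRect((q[:,:2]*1000).astype(np.float32)))
print(find("wrist",d,"magnifier"),find("wrist",d,"handle_grip"))
s=r.get_state();print(s["tool_pos"],s["eef_rot"])
E
```

```text
mount [[0.0, -0.95, -0.312, 0.081], [1.0, -0.0, 0.0, 0.001], [-0.0, -0.312, 0.95, -0.125], [0.0, 0.0, 0.0, 1.0]]
5 [ 0.40587973 -0.23853593  0.01495223] [ 0.42060565 -0.23600582  0.01746769]
dark 5 [ 0.406 -0.239  0.015] [ 0.421 -0.236  0.017] ((413.2506408691406, -237.3169708251953), (14.726210594177246, 2.5300259590148926), 0.3590593934059143)
hand 5 [ 0.406 -0.239  0.015] [ 0.421 -0.236  0.017] ((413.2506408691406, -237.3169708251953), (14.726210594177246, 2.5300259590148926), 0.3590593934059143)
[(0.74, [0.554, -0.249, 0.01])] [(0.92, [0.559, -0.246, 0.007])]
[ 0.41551219 -0.2443502   0.26073806] [ 9.99972466e-01  7.41007589e-03 -1.91208310e-04  3.49577116e-04]
```

View pics/w1.png

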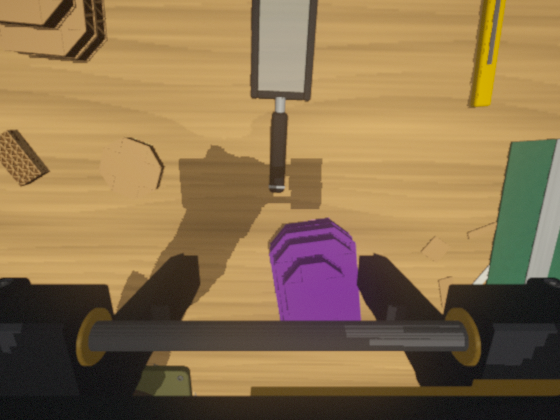

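The handle runs from (280,112) to (277,190), the neck is at (280,104), and the frame's near edge runs from (252,96) to (310,99). A purple look-alike at (317,270) lies close to the handle's end.

```bash
python3 - <<'E'
from h import *
d=snap("wrist");C=cloud(d)
for u,v in [(278,116),(278,150),(277,186),(277,190),(272,150),(286,150),(253,96),(310,99),(257,15),(315,15),(280,104),(315,218)]:
    print((u,v),C[v,u].round(4))
# ray-plane
def ray(u,v,z):
    T=d["T"];k=T[:3,:3]@np.array([(u-d["cx"])/d["fx"],(v-d["cy"])/d["fy"],1]);o=T[:3,3];return (o+k*(z-o[2])/k[2])[:2].round(4)
L=d["pixels"].astype(int).sum(-1)
pts=[]
for v in range(118,182,6):
    row=L[v,255:305];c=np.where(row<150)[0]
    if len(c): pts.append(ray(255+(c[0]+c[-1])/2,v,.016));print(v,c[0]+255,c[-1]+255,pts[-1])
pts=np.array(pts);print(np.polyfit(pts[:,0],pts[:,1],1))
print("col",[(v,int(L[v,278])) for v in range(92,200,2)])
print("near edge",ray(252,99,.0),ray(309,102,.0),ray(254,93,.01),"handle start",ray(279,112,.016),"end",ray(277,191,.008))
E
```

```text
(278, 116) [ 0.4965 -0.244   0.0151]
(278, 150) [ 0.4569 -0.2446  0.0174]
(277, 186) [ 0.412  -0.244   0.0184]
(277, 190) [ 0.4063 -0.2441  0.0166]
(272, 150) [ 0.4567 -0.2372  0.0167]
(286, 150) [ 0.4562 -0.2546  0.0104]
(253, 96) [ 0.5185 -0.2141  0.0102]
(310, 99) [ 0.5162 -0.2817  0.0102]
(257, 15) [ 0.6013 -0.2194  0.0103]
(315, 15) [ 0.6024 -0.2831  0.0095]
(280, 104) [ 0.5099 -0.2462  0.0153]
(315, 218) [ 0.3636 -0.297   0.0008]
166 270 273 [ 0.4369 -0.2368]
172 270 283 [ 0.4294 -0.2431]
178 270 273 [ 0.4217 -0.2369]
[ 0.0029719  -0.24020927]
col [(92, 226), (94, 213), (96, 288), (98, 493), (100, 505), (102, 504), (104, 506), (106, 508), (108, 513), (110, 510), (112, 386), (114, 189), (116, 200), (118, 206), (120, 205), (122, 199), (124, 207), (126, 205), (128, 203), (130, 202), (132, 193), (134, 196), (136, 191), (138, 204), (140, 206), (142, 191), (144, 193), (146, 194), (148, 197), (150, 200), (152, 194), (154, 194), (156, 188), (158, 185), (160, 195), (162, 184), (164, 188), (166, 168), (168, 145), (170, 142), (172, 145), (174, 153), (176, 142), (178, 167), (180, 183), (182, 171), (184, 192), (186, 464), (188, 378), (190, 163), (192, 283), (194, 453), (196, 376), (198, 280)]
near edge [ 0.5157 -0.212 ] [ 0.5133 -0.2817] [ 0.5218 -0.2153] handle start [ 0.501  -0.2451] end [ 0.4028 -0.2441]
```

```bash
python3 -c "
from h import *
goto([.440,.086,.14],29.3)"
```

```text
dp [  29.4 -329.8  120.5] tw [ 0.     0.    -0.496] at [ 0.4156 -0.2442  0.2607] t 2.7 op 0.998
```

>>> step_arm --motion '[{"dp":[5,-55,0],"twist":[0,0,-0.08],"hand":1},{"dp":[10,-110,10],"twist":[0,0,-0.18],"hand":1},{"dp":[16,-165,30],"twist":[0,0,-0.28],"hand":1},{"dp":[20,-220,45],"twist":[0,0,-0.38],"hand":1},{"dp":[25,-275,60],"twist":[0,0,-0.496],"hand":1}]'

```text
clock: 3.32
tool_pos: [0.4368, 0.0334, 0.2003]
eef_rot: [0.967, 0.255, 0.0, 0.0]
contact_force: [1.1, -0.2, -0.2]
opening: 1.0
finger_force: 0.0
```

```bash
python3 -c "
from h import *
goto([.440,.086,.14],29.3)"
```

```text
dp [ 28.7 -44.3  60.3] tw [ 0.001 -0.001  0.004] at [0.4368 0.0334 0.2003] t 3.325 op 1.0
```

>>> step_arm --motion '[{"dp":[15,-23,30],"twist":[0,0,0],"hand":1},{"dp":[28,-43,60],"twist":[0,0,0],"hand":1},{"dp":[28,-43,60],"twist":[0,0,0],"hand":1},{"dp":[28,-43,60],"twist":[0,0,0],"hand":1}]'

```text
clock: 3.82
tool_pos: [0.44, 0.0823, 0.1413]
eef_rot: [0.967, 0.253, -0.0, 0.001]
contact_force: [0.4, -0.4, 0.8]
opening: 0.998
finger_force: 0.0
```

```bash
python3 - <<'E'
from h import *
d=snap("wrist");C=cloud(d);save(d,"w2.png")
m=(abs(C[...,0]-.44)<.06)&(abs(C[...,1]-.086)<.06)&(C[...,2]>.008)&(C[...,2]<.03)
q=C[m];print(len(q),cv2.minAreaRect((q[:,:2]*1000).astype(np.float32)),find("wrist",d,"sample"))
goto([.440,.086,.026],29.3)
E
```

```text
2678 ((441.05059814453125, 83.82892608642578), (60.727210998535156, 36.01795196533203), 29.445480346679688) [(0.73, [0.444, 0.086, 0.019])]
dp [  1.5  -3.7 115.7] tw [ 0.001 -0.001 -0.   ] at [0.4403 0.0822 0.1417] t 3.925 op 1.001
```

>>> step_arm --motion '[{"dp":[2,-2,50],"twist":[0,0,0],"hand":1},{"dp":[2,-2,90],"twist":[0,0,0],"hand":1},{"dp":[2,-2,110],"twist":[0,0,0],"hand":1},{"dp":[2,-2,117],"twist":[0,0,0],"hand":1},{"dp":[2,-2,117],"twist":[0,0,0],"hand":1}]'

```text
clock: 4.55
tool_pos: [0.447, 0.0856, 0.0315]
eef_rot: [0.967, 0.253, -0.004, 0.001]
contact_force: [-0.5, -0.5, -0.1]
opening: 0.998
finger_force: 0.0
```

>>> step_arm --motion '[{"dp":[0,0,0],"twist":[0,0,0],"hand":-1},{"dp":[0,0,0],"twist":[0,0,0],"hand":-1},{"dp":[0,0,0],"twist":[0,0,0],"hand":-1},{"dp":[0,0,0],"twist":[0,0,0],"hand":-1},{"dp":[0,0,0],"twist":[0,0,0],"hand":-1}]' --force 12

```text
clock: 5.18
tool_pos: [0.4459, 0.0869, 0.031]
eef_rot: [0.967, 0.254, -0.005, 0.0]
contact_force: [0.2, 0.1, -1.1]
opening: 0.457
finger_force: 0.0
```

>>> step_arm --motion '[{"dp":[-3,0,6],"twist":[0,0,0],"hand":0.1},{"dp":[-3,0,6],"twist":[0,0,0],"hand":0.1}]'

```text
clock: 5.42
tool_pos: [0.4452, 0.0856, 0.0263]
eef_rot: [0.967, 0.254, -0.007, 0.0]
contact_force: [-0.3, 0.1, -0.1]
opening: 0.55
finger_force: 0.0
```

```bash
python3 -c "
from h import *
goto([.441,.084,.025],29.3);s=r.get_state();print(s['contact_force'],s['eef_rot'])"
```

```text
dp [-4.4 -0.6  1.4] tw [-0.003  0.015  0.002] at [0.4452 0.0856 0.0263] t 5.425 op 0.55
[-0.33574608  0.09789248 -0.1181607 ] [ 9.67151307e-01  2.54090916e-01 -7.48782051e-03  2.98675501e-04]
```

>>> step_arm --motion '[{"dp":[-4,0,1],"twist":[0,0.015,0],"hand":0.1},{"dp":[-4,0,1],"twist":[0,0.015,0],"hand":-1},{"dp":[-4,0,1],"twist":[0,0.015,0],"hand":-1},{"dp":[-4,0,1],"twist":[0,0.015,0],"hand":-1},{"dp":[-4,0,1],"twist":[0,0.015,0],"hand":-1}]' --force 12

```text
clock: 6.05
tool_pos: [0.4469, 0.0844, 0.0294]
eef_rot: [0.967, 0.254, -0.004, -0.002]
contact_force: [-0.0, -0.7, 4.9]
opening: 0.405
finger_force: 12.0
```

```bash
python3 -c "
from h import *
goto([.441,.084,.025],29.3);s=r.get_state();print(s['contact_force'],s['finger_force'])"
```

```text
dp [-5.4 -2.5  4.4] tw [-0.006  0.007  0.003] at [0.4469 0.0844 0.0294] t 6.05 op 0.405
[-0.04443261 -0.74149644  4.90096316] 12.006243914365768
```

>>> step_arm --motion '[{"dp":[0,0,-20],"twist":[0,0,0],"hand":-1},{"dp":[0,0,-60],"twist":[0,0,0],"hand":-1},{"dp":[0,0,-90],"twist":[0,0,0],"hand":-1},{"dp":[0,0,-90],"twist":[0,0,0],"hand":-1},{"dp":[0,0,-90],"twist":[0,0,0],"hand":-1}]' --force 20

```text
clock: 6.68
tool_pos: [0.4474, 0.084, 0.1185]
eef_rot: [0.967, 0.254, -0.005, -0.002]
contact_force: [0.6, 0.3, -0.1]
opening: 0.402
finger_force: 20.0
```

```bash
python3 - <<'E'
from h import *
goto([.6265,.2684,.11],-15.5)
s=r.get_state();print(s["contact_force"],s["finger_force"])
d=snap("wrist");save(d,"w3.png");C=cloud(d)
T=np.eye(4);T[:3,:3]=R.from_quat(s["eef_rot"]).as_matrix();T[:3,3]=s["tool_pos"]
L=(C-T[:3,3])@T[:3,:3]
m=(abs(L[...,0])<.06)&(abs(L[...,1])<.016)&(L[...,2]<.035)&(L[...,2]>-.02)&(d["depth"]>0)
q=L[m];print(len(q));print(np.percentile(q,[1,10,50,90,99],axis=0).round(4))
E
```

```text
dp [246.7 -72.4   6.8] tw [-0.002  0.011  0.785] at [0.4474 0.084  0.1185] t 6.675 op 0.402
[ 0.58342696  0.34295005 -0.09662468] 19.997411370277405
5857
[[-0.0264 -0.0157  0.0115]
 [-0.0204 -0.0128  0.0122]
 [ 0.0041  0.      0.0131]
 [ 0.0244  0.0128  0.0149]
 [ 0.025   0.0157  0.0274]]
```

View pics/w3.png

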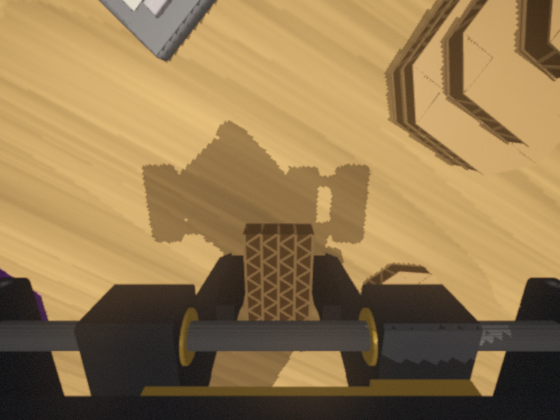

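The sample is held squarely, with its front edge at (280,225) and its flutes visible. It sits about 5 mm back along the tool's x.

>>> step_arm --motion '[{"dp":[50,-14,-5],"twist":[0,0,0.15],"hand":-1},{"dp":[100,-28,-5],"twist":[0,0,0.32],"hand":-1},{"dp":[150,-42,-5],"twist":[0,0,0.48],"hand":-1},{"dp":[200,-56,0],"twist":[0,0,0.64],"hand":-1},{"dp":[250,-69,5],"twist":[0,0.01,0.785],"hand":-1}]'

```text
clock: 7.35
tool_pos: [0.6317, 0.2678, 0.1101]
eef_rot: [0.991, -0.137, -0.001, -0.0]
contact_force: [0.3, -0.1, -1.4]
opening: 0.407
finger_force: 20.0
```

>>> step_arm --motion '[{"dp":[0,0,0],"twist":[0,0,0],"hand":-1},{"dp":[0,0,0],"twist":[0,0,0],"hand":-1}]'

```text
clock: 7.6
tool_pos: [0.6299, 0.2666, 0.1109]
eef_rot: [0.991, -0.134, -0.001, 0.0]
contact_force: [-0.2, -0.7, -0.5]
opening: 0.404
finger_force: 20.0
```

```bash
python3 - <<'E'
from h import *
goto([.6313,.2671,.049],-15.5)
d=snap("top");C=cloud(d);Z=C[...,2];n=snap("scene");D=cloud(n)
# bright plate in both views (occlusion by gripper possible), and bars from scene
for k,(c,E) in {"top":(d,C),"scene":(n,D)}.items():
    m=(abs(E[...,0]-.6265)<.13)&(abs(E[...,1]-.268)<.13)&(E[...,2]>.012)&(E[...,2]<.032)
    q=E[m];print(k,len(q),cv2.minAreaRect((q[:,:2]*1000).astype(np.float32)))
E
```

```text
dp [ 1.4 -1.  61.8] tw [0.001 0.003 0.002] at [0.6299 0.2666 0.1109] t 7.6 op 0.404
top 3 ((696.3182983398438, 161.7012176513672), (5.501396656036377, 0.053784456104040146), 1.981451392173767)
scene 3671 ((627.7049560546875, 268.01812744140625), (169.8317413330078, 203.36050415039062), 74.31719970703125)
```

>>> step_arm --motion '[{"dp":[2,-1,30],"twist":[0,0,0],"hand":-1},{"dp":[2,-1,50],"twist":[0,0,0],"hand":-1},{"dp":[2,-1,57],"twist":[0,0,0],"hand":-1},{"dp":[2,-1,57],"twist":[0,0,0],"hand":-1},{"dp":[2,-1,57],"twist":[0,0,0],"hand":-1}]'

```text
clock: 8.32
tool_pos: [0.6341, 0.2683, 0.0565]
eef_rot: [0.991, -0.135, 0.0, -0.002]
contact_force: [-0.0, 0.1, 0.8]
opening: 0.403
finger_force: 20.0
```

```bash
python3 -c "
from h import *
goto([.6315,.2670,.049],-15.5)"
```

```text
dp [-2.1  2.   7.5] tw [-0.004 -0.    -0.   ] at [0.6341 0.2683 0.0565] t 8.325 op 0.403
```

>>> step_arm --motion '[{"dp":[-2,2,3],"twist":[0,0,0],"hand":-1},{"dp":[-2,2,5],"twist":[0,0,0],"hand":-1},{"dp":[-2,2,7],"twist":[0,0,0],"hand":-1},{"dp":[-2,2,7],"twist":[0,0,0],"hand":-1}]'

```text
clock: 8.82
tool_pos: [0.6311, 0.2666, 0.0495]
eef_rot: [0.991, -0.135, -0.0, -0.001]
contact_force: [-2.2, -1.4, 6.4]
opening: 0.408
finger_force: 20.0
```

```bash
python3 -c "
from h import *
goto([.6315,.2670,.049],-15.5);print(r.get_state()['contact_force'])"
```

```text
dp [ 0.2 -0.5  0.5] tw [-0.002  0.001 -0.   ] at [0.6311 0.2666 0.0495] t 8.825 op 0.408
[-2.19496194 -1.35969267  6.36344599]
```

>>> step_arm --motion '[{"dp":[0,0,-1],"twist":[0,0,0],"hand":0.2},{"dp":[0,0,-1],"twist":[0,0,0],"hand":0.2},{"dp":[0,0,-1],"twist":[0,0,0],"hand":0.2}]'

```text
clock: 9.2
tool_pos: [0.631, 0.2666, 0.0494]
eef_rot: [0.991, -0.135, -0.0, -0.001]
contact_force: [0.6, -0.4, -0.3]
opening: 0.597
finger_force: 0.0
```

>>> step_arm --motion '[{"dp":[0,0,-20],"twist":[0,0,0],"hand":0.2},{"dp":[0,0,-60],"twist":[0,0,0],"hand":0.2},{"dp":[-30,0,-110],"twist":[0,0,0],"hand":0.2},{"dp":[-60,0,-150],"twist":[0,0,0],"hand":0.5},{"dp":[-60,0,-150],"twist":[0,0,0],"hand":1}]'

```text
clock: 9.82
tool_pos: [0.5729, 0.2855, 0.2049]
eef_rot: [0.991, -0.133, 0.002, -0.004]
contact_force: [0.2, 0.6, -0.7]
opening: 0.804
finger_force: 0.0
```

```bash
python3 - <<'E'
from h import *
d=snap("wrist");C=cloud(d);save(d,"w4.png")
o=np.array([.627,.2682]);B=R.from_euler("z",-15.5,degrees=True).as_matrix()[:2,:2]
L=(C[...,:2]-o)@B;Z=C[...,2]
for n,m in {"sample":(abs(L[...,0])<.06)&(abs(L[...,1])<.045)&(Z>.029)&(Z<.05),
 "box":(abs(L[...,0])<.14)&(abs(L[...,1])<.12)&(Z>.013)&(Z<.031)}.items():
    q=L[m];print(n,m.sum(),cv2.minAreaRect((q*1000).astype(np.float32)))
# bar offsets along y
m=(abs(L[...,0])<.07)&(abs(L[...,1])<.08)&(abs(L[...,1])>.05)&(Z>.0235)&(Z<.03)
y=L[m][:,1];print("bars",np.percentile(y[y<0],[3,50,97]),np.percentile(y[y>0],[3,50,97]))
goto([.47,-.246,.2],-1.9)
E
```

```text
sample 2364 ((-0.3858814239501953, -1.7233638763427734), (35.847835540771484, 60.048744201660156), 89.85554504394531)
box 30688 ((1.271697998046875, -2.03106689453125), (202.89617919921875, 170.72592163085938), 0.011219659820199013)
bars [-0.07139763 -0.06640133 -0.06183348] [0.05805187 0.06261146 0.06762226]
dp [ 4.08e+01  5.38e+02 -4.00e-01] tw [-0.006 -0.003 -0.236] at [0.5735 0.2835 0.2026] t 9.875 op 0.849
```

View pics/w4.png

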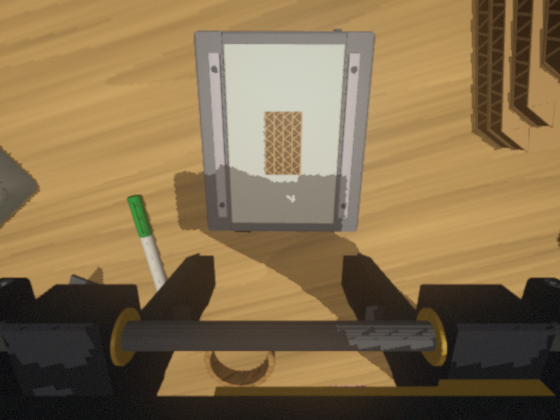

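The sample, at (283,143), lies square and centred between the bars (215,137) and (350,137). It measures within 2 mm of the plate's middle. Next is the magnifier.

>>> step_arm --motion '[{"dp":[0,50,0],"twist":[0,0,-0.05],"hand":1},{"dp":[0,110,0],"twist":[0,0,-0.1],"hand":1},{"dp":[0,170,0],"twist":[0,0,-0.15],"hand":1},{"dp":[0,230,0],"twist":[0,0,-0.2],"hand":1},{"dp":[0,290,0],"twist":[0,0,-0.236],"hand":1}]'

```text
clock: 10.5
tool_pos: [0.4954, -0.0001, 0.1981]
eef_rot: [1.0, -0.017, -0.001, -0.001]
contact_force: [-0.1, -0.3, 0.3]
opening: 0.998
finger_force: 0.0
```

```bash
python3 -c "
from h import *
goto([.43,-.245,.2],-1.9)"
```

```text
dp [-56.8 247.   -2.3] tw [-0.002  0.001 -0.002] at [ 4.954e-01 -1.000e-04  1.981e-01] t 10.5 op 0.998
```

>>> step_arm --motion '[{"dp":[-13,58,0],"twist":[0,0,0],"hand":1},{"dp":[-26,116,0],"twist":[0,0,0],"hand":1},{"dp":[-40,174,0],"twist":[0,0,0],"hand":1},{"dp":[-52,225,0],"twist":[0,0,0],"hand":1},{"dp":[-57,247,0],"twist":[0,0,0],"hand":1}]'

```text
clock: 11.12
tool_pos: [0.428, -0.2468, 0.1971]
eef_rot: [1.0, -0.021, -0.001, -0.001]
contact_force: [0.7, 0.3, 0.7]
opening: 1.004
finger_force: 0.0
```

>>> step_arm --motion '[{"dp":[0,0,0],"twist":[0,0,0],"hand":1},{"dp":[0,0,0],"twist":[0,0,0],"hand":1}]'

```text
clock: 11.38
tool_pos: [0.4307, -0.241, 0.1979]
eef_rot: [1.0, -0.017, -0.0, -0.002]
contact_force: [-0.1, 0.6, -0.1]
opening: 1.004
finger_force: 0.0
```

```bash
python3 - <<'E'
from h import *
d=snap("wrist");C=cloud(d);Z=C[...,2];save(d,"w5.png")
m=(abs(C[...,0]-.45)<.038)&(abs(C[...,1]+.245)<.03)&(Z>.009)&(Z<.025)
q=C[m];print("handle",len(q),cv2.minAreaRect((q[:,:2]*1000).astype(np.float32)))
m=(C[...,0]>.51)&(C[...,0]<.7)&(abs(C[...,1]+.248)<.06)&(Z>.0055)&(Z<.02)
q=C[m];print("frame",len(q),cv2.minAreaRect((q[:,:2]*1000).astype(np.float32)),q.min(0),q.max(0))
for x in np.arange(.41,.63,.01):
    b=(abs(C[...,0]-x)<.003)&(abs(C[...,1]+.247)<.055)&(Z>.006)&(Z<.025)
    if b.sum()>5: print(round(x,3),np.percentile(C[b][:,1],[2,98]).round(4),C[b][:,2].max().round(3))
goto([.484,-.2455,.1],-1.9)
E
```

```text
handle 1347 ((449.90057373046875, -244.46072387695312), (19.85662078857422, 75.68245697021484), 88.72974395751953)
frame 8488 ((561.3612670898438, -247.5550994873047), (72.31621551513672, 101.56749725341797), 88.47391510009766) [ 0.51045065 -0.28435379  0.00553024] [ 0.61252745 -0.21064194  0.01582376]
0.41 [-0.2534 -0.2337] 0.018
0.42 [-0.2525 -0.234 ] 0.018
0.43 [-0.2528 -0.2344] 0.018
0.44 [-0.253  -0.2348] 0.018
0.45 [-0.2544 -0.2352] 0.018
0.46 [-0.2545 -0.2356] 0.019
0.47 [-0.2548 -0.236 ] 0.018
0.48 [-0.255  -0.2353] 0.018
0.49 [-0.2552 -0.2357] 0.018
0.5 [-0.2543 -0.2372] 0.018
0.51 [-0.2516 -0.2405] 0.016
0.52 [-0.2808 -0.2121] 0.016
0.53 [-0.2806 -0.2127] 0.013
0.54 [-0.2816 -0.2123] 0.012
0.55 [-0.2814 -0.2131] 0.013
0.56 [-0.2814 -0.2127] 0.013
0.57 [-0.2823 -0.2135] 0.014
0.58 [-0.2823 -0.2134] 0.013
0.59 [-0.2831 -0.2139] 0.013
0.6 [-0.2829 -0.2145] 0.012
0.61 [-0.282  -0.2144] 0.013
dp [53.3  3.6 98. ] tw [-0.004  0.     0.001] at [ 0.4309 -0.2406  0.198 ] t 11.425 op 0.998
```

>>> step_arm --motion '[{"dp":[28,2,40],"twist":[0,0,-0.01],"hand":1},{"dp":[55,4,90],"twist":[0,0,-0.01],"hand":1},{"dp":[55,4,130],"twist":[0,0,-0.01],"hand":1},{"dp":[55,4,130],"twist":[0,0,-0.01],"hand":1},{"dp":[55,4,130],"twist":[0,0,-0.01],"hand":1}]'

```text
clock: 12.05
tool_pos: [0.4858, -0.2468, 0.0694]
eef_rot: [1.0, -0.012, 0.0, -0.001]
contact_force: [0.1, -0.0, 0.1]
opening: 0.998
finger_force: 0.0
```

```bash
python3 -c "
from h import *
goto([.486,-.2455,.025],-1.4)"
```

```text
dp [ 0.2 -1.2 44.4] tw [-0.003 -0.001  0.001] at [ 0.4858 -0.2468  0.0694] t 12.05 op 0.998
```

>>> step_arm --motion '[{"dp":[0,-1,25],"twist":[0,0,0],"hand":0.3},{"dp":[0,-1,42],"twist":[0,0,0],"hand":0},{"dp":[0,-1,44],"twist":[0,0,0],"hand":0},{"dp":[0,-1,44],"twist":[0,0,0],"hand":0}]'

```text
clock: 12.55
tool_pos: [0.4854, -0.2466, 0.0248]
eef_rot: [1.0, -0.012, 0.0, -0.001]
contact_force: [-0.8, -0.7, 0.9]
opening: 0.566
finger_force: 0.0
```

```bash
python3 -c "
from h import *
goto([.486,-.2455,.025],-1.4)"
```

```text
dp [ 0.6 -1.1 -0.2] tw [-0.003 -0.001 -0.   ] at [ 0.4854 -0.2466  0.0248] t 12.55 op 0.566
```

>>> step_arm --motion '[{"dp":[0,-1,0],"twist":[0,0,0],"hand":-1},{"dp":[0,-1,0],"twist":[0,0,0],"hand":-1},{"dp":[0,-1,0],"twist":[0,0,0],"hand":-1},{"dp":[0,-1,0],"twist":[0,0,0],"hand":-1},{"dp":[0,-1,0],"twist":[0,0,0],"hand":-1}]' --force 45

```text
clock: 13.18
tool_pos: [0.4852, -0.2455, 0.0245]
eef_rot: [1.0, -0.012, 0.0, -0.001]
contact_force: [-0.3, 1.8, 3.7]
opening: 0.22
finger_force: 45.0
```

>>> step_arm --motion '[{"dp":[0,0,0],"twist":[0,0,0],"hand":-1},{"dp":[0,0,-5],"twist":[0,0,0],"hand":-1},{"dp":[0,0,-15],"twist":[0,0,0],"hand":-1},{"dp":[0,0,-30],"twist":[0,0,0],"hand":-1},{"dp":[0,0,-50],"twist":[0,0,0],"hand":-1}]'

```text
clock: 13.8
tool_pos: [0.4849, -0.2456, 0.0752]
eef_rot: [1.0, -0.012, -0.0, -0.001]
contact_force: [0.5, 0.1, -1.5]
opening: 0.22
finger_force: 45.0
```

>>> step_arm --motion '[{"dp":[0,0,-20],"twist":[0,0,0],"hand":-1},{"dp":[0,0,-50],"twist":[0,0,0],"hand":-1},{"dp":[0,0,-80],"twist":[0,0,0],"hand":-1},{"dp":[0,0,-110],"twist":[0,0,0],"hand":-1},{"dp":[0,0,-110],"twist":[0,0,0],"hand":-1}]'

```text
clock: 14.42
tool_pos: [0.4863, -0.2464, 0.1869]
eef_rot: [1.0, -0.013, 0.002, -0.0]
contact_force: [-0.5, 0.1, -2.3]
opening: 0.222
finger_force: 45.0
```

```bash
cat >> h.py <<'E'
def magpose():
    "frame of the held magnifier, from a wrist picture, in tool coordinates and world"
    s=r.get_state();d=snap("wrist");M=R.from_quat(s["eef_rot"]).as_matrix();C=cloud(d);L=(C-s["tool_pos"])@M
    z0=np.median(L[...,2][(abs(L[...,0]-.05)<.01)&(abs(L[...,1]+.0)<.03)&(L[...,2]<.06)]) if 0 else 0.015
    m=(L[...,0]>.028)&(L[...,0]<.16)&(abs(L[...,1])<.06)&(L[...,2]<.045)&(L[...,2]>-.03)&(d["depth"]>0)
    q=L[m];A=np.c_[q[:,:2],np.ones(len(q))]
    k=np.ones(len(q),bool)
    for _ in range(4):
        c=np.linalg.lstsq(A[k],q[k,2],rcond=None)[0];k=abs(A@c-q[:,2])<.004
    print("n",len(q),"plane z=ax+by+c",c.round(4),"rect(tool,mm)",cv2.minAreaRect((q[k][:,:2]*1000).astype(np.float32)))
    nw=M@np.array([c[0],c[1],-1]);print("normal world",(nw/np.linalg.norm(nw)).round(4))
    W=C[m][k];print("world rect",cv2.minAreaRect((W[:,:2]*1000).astype(np.float32)),"z",np.percentile(W[:,2],[2,50,98]).round(4))
    return d
E
python3 - <<'E'
from h import *
s=r.get_state();print(s["tool_pos"],s["contact_force"],s["finger_force"],s["opening"])
d=magpose();save(d,"w6.png")
E
```

```text
[ 0.48631378 -0.24643813  0.1868898 ] [-0.48987824  0.12604513 -2.25204086] 44.99474108219147 0.2221048482154865
n 35418 plane z=ax+by+c [ 0.0129 -0.0029  0.015 ] rect(tool,mm) ((77.39912414550781, 0.6651458740234375), (72.49409484863281, 98.69290924072266), 89.90135955810547)
normal world [0.0084 0.0016 1.    ]
world rect ((563.7413330078125, -249.02606201171875), (72.49464416503906, 98.72596740722656), 88.6632308959961) z [0.1691 0.1707 0.1742]
```

View pics/w6.png

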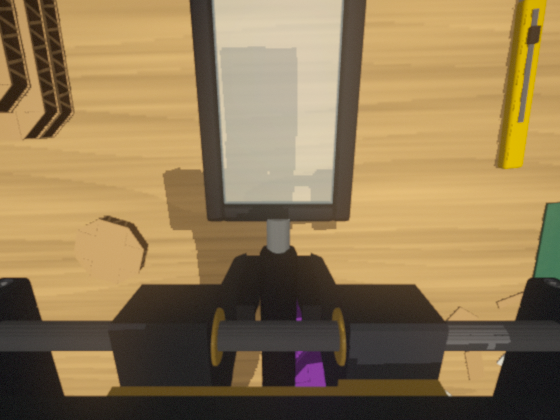

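The magnifier is held level; its frame's near edge is at (280,218), and nothing touches it.

```bash
python3 - <<'E'
from h import *
s=r.get_state();d=snap("wrist");M=R.from_quat(s["eef_rot"]).as_matrix();L=(cloud(d)-s["tool_pos"])@M
for v in range(206,236,3): print(v,L[v,240].round(4),L[v,320].round(4),L[v,279].round(4))
goto([.5404,.2905,.187],-15.5)
E
```

```text
206 [ 0.0393 -0.0179  0.0134] [0.0391 0.0213 0.014 ] [0.0391 0.0012 0.0141]
209 [ 0.0377 -0.018   0.0137] [0.0379 0.0212 0.0132] [0.0374 0.0012 0.0145]
212 [ 0.0357 -0.0183  0.0151] [0.0365 0.0212 0.0125] [0.0362 0.0012 0.0135]
215 [ 0.0348 -0.018   0.0131] [0.0344 0.0215 0.0142] [0.0344 0.0012 0.0143]
218 [ 0.033  -0.0182  0.0138] [0.0327 0.0216 0.0145] [0.0328 0.0012 0.0143]
221 [-0.0298 -0.0415  0.1843] [-0.03    0.0474  0.1848] [0.0324 0.0012 0.0109]
224 [-0.0336 -0.0418  0.185 ] [-0.0336  0.0476  0.185 ] [0.0311 0.0012 0.0103]
227 [-0.0373 -0.042   0.1852] [-0.0369  0.0476  0.1841] [0.0299 0.0012 0.0092]
230 [-0.0407 -0.0421  0.1848] [-0.0406  0.0478  0.1844] [0.0279 0.0012 0.0103]
233 [-0.0449 -0.0424  0.1862] [-0.0441  0.0479  0.184 ] [0.0265 0.0012 0.0101]
dp [  42.4 -537.8   -1.3] tw [-0.002  0.001  0.246] at [ 0.4846 -0.2461  0.1843] t 14.525 op 0.218
```

>>> step_arm --motion '[{"dp":[0,-20,-5],"twist":[0,0,0],"hand":-1},{"dp":[0,-60,-5],"twist":[0,0,0.02],"hand":-1},{"dp":[0,-105,-5],"twist":[0,0,0.04],"hand":-1},{"dp":[5,-150,-5],"twist":[0,0,0.06],"hand":-1},{"dp":[10,-195,-5],"twist":[0,0,0.08],"hand":-1}]'

```text
clock: 15.15
tool_pos: [0.499, -0.048, 0.1892]
eef_rot: [0.999, -0.052, -0.001, -0.002]
contact_force: [-0.1, 0.2, -1.7]
opening: 0.22
finger_force: 45.0
```

>>> step_arm --motion '[{"dp":[0,-45,0],"twist":[0,0,0.02],"hand":-1},{"dp":[5,-90,0],"twist":[0,0,0.05],"hand":-1},{"dp":[10,-135,0],"twist":[0,0,0.08],"hand":-1},{"dp":[15,-180,0],"twist":[0,0,0.1],"hand":-1},{"dp":[20,-220,0],"twist":[0,0,0.12],"hand":-1}]'

```text
clock: 15.78
tool_pos: [0.5412, 0.169, 0.1897]
eef_rot: [0.994, -0.111, -0.001, -0.002]
contact_force: [0.7, -0.0, -1.1]
opening: 0.221
finger_force: 45.0
```

```bash
python3 -c "
from h import *
goto([.5395,.2907,.187],-15.5)"
```

```text
dp [ -28.5 -118.3    3.1] tw [-0.003  0.003  0.048] at [0.5412 0.169  0.1897] t 15.775 op 0.221
```

>>> step_arm --motion '[{"dp":[-10,-45,0],"twist":[0,0,0.02],"hand":-1},{"dp":[-20,-85,0],"twist":[0,0,0.05],"hand":-1},{"dp":[-28,-118,0],"twist":[0,0,0.05],"hand":-1},{"dp":[-28,-118,0],"twist":[0,0,0.05],"hand":-1},{"dp":[-28,-118,0],"twist":[0,0,0.05],"hand":-1}]'

```text
clock: 16.4
tool_pos: [0.5405, 0.2864, 0.1899]
eef_rot: [0.991, -0.136, -0.001, -0.0]
contact_force: [1.4, -0.8, -1.4]
opening: 0.221
finger_force: 45.0
```

```bash
python3 -c "
from h import *
goto([.5395,.2907,.11],-15.5);magpose()"
```

```text
dp [-2.  -3.8 79.9] tw [-0.     0.002 -0.003] at [0.5405 0.2864 0.1899] t 16.4 op 0.221
n 35393 plane z=ax+by+c [ 0.0129 -0.0032  0.0151] rect(tool,mm) ((77.45411682128906, 0.8051338195800781), (72.33329772949219, 98.87397766113281), 89.8980941772461)
normal world [ 0.0153 -0.0014  0.9999]
world rect ((614.8424072265625, 264.756103515625), (72.33314514160156, 98.8650894165039), 74.42025756835938) z [0.1714 0.1731 0.1767]
```

Grip is unchanged and the magnifier is level, so I'll lower it in stages.

>>> step_arm --motion '[{"dp":[-2,-4,20],"twist":[0,0,0],"hand":-1},{"dp":[-2,-4,45],"twist":[0,0,0],"hand":-1},{"dp":[-2,-4,70],"twist":[0,0,0],"hand":-1},{"dp":[-2,-4,80],"twist":[0,0,0],"hand":-1},{"dp":[-2,-4,80],"twist":[0,0,0],"hand":-1}]'

```text
clock: 17.08
tool_pos: [0.5408, 0.2904, 0.1103]
eef_rot: [0.991, -0.137, -0.001, -0.001]
contact_force: [-0.5, -0.2, -0.4]
opening: 0.221
finger_force: 45.0
```

```bash
python3 -c "
from h import *
goto([.5395,.2907,.077],-15.5)"
```

```text
dp [-1.3  0.1 33.3] tw [-0.001  0.002 -0.005] at [0.5408 0.2904 0.1103] t 17.075 op 0.221
```

>>> step_arm --motion '[{"dp":[-1,0,10],"twist":[0,0,0],"hand":-1},{"dp":[-1,0,20],"twist":[0,0,0],"hand":-1},{"dp":[-1,0,28],"twist":[0,0,0],"hand":-1},{"dp":[-1,0,32],"twist":[0,0,0],"hand":-1},{"dp":[-1,0,32],"twist":[0,0,0],"hand":-1}]'

```text
clock: 17.7
tool_pos: [0.5398, 0.2917, 0.0784]
eef_rot: [0.991, -0.137, -0.0, -0.001]
contact_force: [0.1, -0.9, -1.0]
opening: 0.222
finger_force: 45.0
```

>>> step_arm --motion '[{"dp":[0,0,0],"twist":[0,0,0],"hand":-1},{"dp":[0,0,0],"twist":[0,0,0],"hand":-1}]'

```text
clock: 17.95
tool_pos: [0.5401, 0.2918, 0.079]
eef_rot: [0.991, -0.137, -0.0, -0.002]
contact_force: [0.3, 0.6, -2.0]
opening: 0.22
finger_force: 45.0
```

```bash
python3 - <<'E'
from h import *
goto([.5395,.2907,.077],-15.5)
d=magpose();save(d,"w7.png")
s=r.get_state();print(s["contact_force"],s["qd"].round(3) if hasattr(s["qd"],"round") else s["qd"])
n=snap("scene");D=cloud(n);save(n,"s7.png")
c=pix(n,[.6262,.2667,.06]);cr=n["pixels"][c[1]-60:c[1]+60,c[0]-80:c[0]+80];cv2.imwrite("pics/s7c.png",cv2.resize(cr,None,fx=5,fy=5,interpolation=2)[:,:,::-1])
E
```

```text
dp [-0.3  1.3  2. ] tw [-0.003  0.001 -0.004] at [0.5401 0.2918 0.079 ] t 17.95 op 0.22
n 35411 plane z=ax+by+c [ 0.013  -0.0034  0.015 ] rect(tool,mm) ((77.53553771972656, 0.9284934997558594), (99.06957244873047, 72.8244857788086), 0.15406391024589539)
normal world [ 0.0131 -0.0034  0.9999]
world rect ((614.5298461914062, 269.974853515625), (72.82179260253906, 99.06568908691406), 74.10894012451172) z [0.0607 0.0624 0.0659]
[-0.54988081  0.62050357 -1.26269574] [ 0.001  0.003 -0.     0.001  0.     0.001 -0.001]
```

View pics/w7.png

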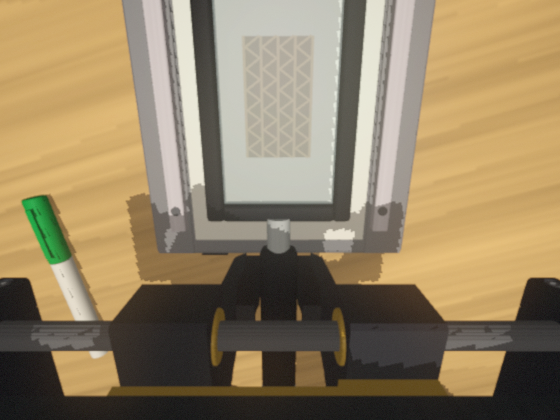

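View pics/s7c.png

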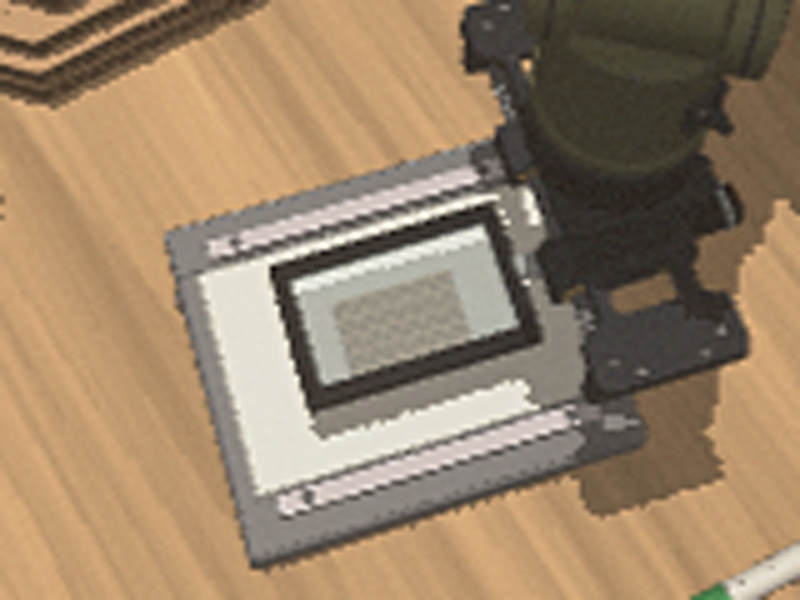

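The wrist view shows the sample at (278,97), centred and parallel behind the lens. The underside is about 16 mm above the block, and the scene crop shows clear space to the bars and the model.

```bash
python3 -c "
from h import *
print(r.finish_job())"
```

```text
the job is handed in; nothing more can be done
None
```

The job is handed in. The sample lies within about 2 mm of the plate's middle, square to the bars, and the magnifier is held level about 16 mm above it, centred to about 2 mm by my measurements; no verdict came back.

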